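# Tip a battery pack onto its charging dock and press it home

### The arm

A 6-joint arm with a two-finger parallel gripper is mounted at the origin on a cart in front of the work surface, level with it; the furniture and walls round the work are solid. World frame = base frame: x ahead of the robot, y to its left, z up, the work surface at z = 0. Lengths are in m, angles in rad, forces in N, time in s.
With the tool pointing down it reaches from about 0.3 to 0.775 m from the base axis. Payload 14.6 kg.
Tool frame: the origin (TCP) lies at the very end of the fingers, on their centre line; the grasp point (between the pads) lies 19 mm behind it (ctrl.hold_point_z is the z of the grasp point in the tool frame, in m); z points along the fingers, y is the direction in which the jaws open and shut (so a half turn about z gives the same grasp; the last joint's range is limited). The gripper opens to 94 mm and grips with 3 to 60 N. Pads are 16 mm wide; open, the fingers measure 119 mm over their backs; the gripper's body (75 mm by 177 mm) begins 78 mm behind the grasp point.
Start: joints at [-0.067, 0.3, 1.521, -0, 1.321, -0.067], TCP at [0.55, -0, 0.205] pointing down, gripper open.
Joint ranges: [-3.03, 3.03], [-0.79, 2.21], [0.23, 2.52], [-1.04, 4.18], [0, 3.07], [-2.55, 2.55]. Speed limits (rad/s): [2.22, 2.22, 2.57, 3.14, 3.14, 3.14].

### API

Orientations are given as [roll, pitch, yaw] about the fixed x, y, z axes, in that order (R = Rz(yaw) Ry(pitch) Rx(roll)).
In Python, from station import ctrl, cams, hand_in gives the robot as it stands.
- The arm moves only by the tool servo_tool, never from a script. Its argument "rows" is a list of rows, each a list of 7 numbers: the shift along the world's x, y, z in m, then the turn, a rotation vector about the world's x, y, z in rad, then the gripper command: -1 is shut, 1 is fully open, values between are in proportion. A call has exactly 8 rows; each row is the pose to reach, as a shift and turn from the pose measured when the call began; what a row does not reach only later rows make up. A row lasts 1/12 s, in which the tool goes at most 41.7 mm and 7.16 degrees, less where a joint would pass 70% of its speed; a pose out of reach is approached as far as the arm can. A call with a gripper value outside its range is refused whole. The fingers move at their own pace and stop on an object; "newtons" is the grip in N (left out, the last holds). Time passes only in rows, so rows that repeat a pose let the fingers close, or fill a call up. It gives the time, the measured TCP pose, the force and the opening at its end, in the units of the state.
- ctrl.get_obs(): the state, without advancing time (a new reading comes with each control period).
- cams.camera(name): name is "scene" or "side" or "wrist"; returns a dict with "image" (400x640x3 uint8, red, green, blue), "depth" (400x640 float32, m along the optical axis (not along the pixel's ray), 0 where there is no reading), "fx", "fy", "cx", "cy" (pixels), "rvec" (rotation vector, rad) and "tvec" (3), from world to camera coordinates, as OpenCV has them; the wrist camera has in their place "hand_eye" (4x4, takes a point from camera to tool coordinates, whose origin is the TCP and whose axes are the flange's). Camera axes: x right, y down, z forward; pixel columns grow to the right and rows downward; lengths in m; the calibration is good to about 2 mm. A picture is of the moment at which its call begins: read the wrist's pose just before it.
- hand_in(): hands the job in, once; it reports no verdict.
Trained networks look in a picture, given as the dict that the camera call returned (one of the last four; its "shot" number tells which), for a name from the list of things; names that differ only in an ending like _2 or _b are one class to them, and where a whole thing is asked for, a point or a joint stands for the part that bears it (a point fixed in the world has none). Each returns a list of dicts, best first, with "p" (0 to 1); they miss things now and then, are a little off and sometimes report something else, mostly with a low value. They report only what shows in the picture. A call takes as long as a camera call. They do not tell look-alikes from the thing itself.
- cams.spot_in(picture, name): "box" ([left, top, right, bottom] as shares, 0 to 1, of the picture: columns of its width, rows of its height, round what is visible of it).
- cams.place_of(picture, name): "at" ([column, row] as shares, 0 to 1, of the picture: columns of its width, rows of its height: a listed point, or the origin of a listed thing).
The state is a dict: "time_s": time; "qpos": joint angles; "joint_vel": joint speeds; "tau": joint torques, N m; "ee_pos": TCP position; "eef_rot": TCP orientation; "force": force on the tool from outside, world axes, zero at the start; "moment": the same for the moment, N m; "grip_width": finger opening in m.
Only numpy, scipy, OpenCV 4.12 (cv2) and the standard library are available. Lean on these libraries where they do the work, as an engineer would, in place of code of your own. Each camera call takes 0.05 s, during which the arm holds its last target.

### The job

Put the battery pack on charge without picking it up: slide it upright until its foot stands square against the front edge of the dock's base plate, then push high on it so that it tips over that edge and lies on its side on the plate with its terminals towards the contact bar. Then push it along the plate until the contact bar is fully home, and press it there with a firm 15 newtons for about a second; never push on the battery with more than 20 newtons, and leave the jar, the pot and the wood offcut where they are.

Things in the scene. Friction and masses are not known exactly. Their poses are not given: they have to be found in the camera images.
- battery: loose grey box, black lid, two flat brass terminals on top; 0.4 to 0.6 kg; 76 mm (x) by 140 mm (y) by 100 mm (z, up while it stands). Origin: centre of its underside. Starts upright, +x face towards the dock's edge (1 to 30 mm away, turned up to 0.12 rad, 12 mm aside). Sliding takes 2 to 7 N, tipping under 5 N; its near face rises as it tips, so a finger must rise with it or jams it
- foot_left (a point): the end at +y (70 mm from the middle) of the battery's lower long edge that faces the dock (38 mm ahead of its origin)
- foot_right (a point): the other end, at -y, of the same lower edge
- top (a point): centre of the battery's top (lid) face, 100 mm above its origin. Battery fully home and lying: this point at dock x = 110 mm, the underside upright at x = 10 mm, heights 10 to 86 mm
- dock: charging dock fixed to the desk. Origin: on the desk, middle of its plate's front edge; x points into the dock (push direction), y along the edge, z up. Dark steel base plate, black rubber mat: 10 mm high, 200 mm wide (y), 150 mm deep (x 0 to 150 mm); its front edge is the upright 10 mm step that stops the battery's foot. A grey housing, 76 mm high, stands at x = 126 to 150 mm
- contact_bar (a joint): travel (m) of the black contact bar with two brass pads: 0 = fully out (front face at dock x = 98 mm), 0.012 = fully home at a hard end stop (x = 110 mm). Starts at 0 to 0.003, drags with 3 N, stays where it is left (no spring).
- bar_face (a point): middle of the contact bar's front face (130 mm wide, 34 mm high, 45 mm above the desk)
- salt_jar: small square clear jar with a blue lid, 46x45x64 mm, standing to the left of the dock; origin: centre of its underside. Leave alone
- pot: small red pot of burs, 46x45x59 mm, to the right of the dock; origin: centre of its underside. Leave alone
- offcut: softwood offcut, 50x58x26 mm, to the left of the battery; origin: centre of its underside. Leave alone
There are look-alikes about, which are no part of the job. There is more than one size of the battery; the job needs the larger.

How it is judged:
On the way, in this order (a step that is already met when the one before it is completed fails the run):
1. the battery stands upright with its foot against the front edge of the plate, both corners within 4 mm (x of each of foot_left, foot_right in the frame of dock above -0.004 m and angle between battery's own z axis and vertical below 0.15 rad), for 0.1 s.
2. the battery lies flat on its side on the plate, lid towards the contact bar (angle between battery's own x axis and vertical above 3 rad and x of top in the frame of dock above 0.06 m and linear speed of battery below 0.1 m/s), for 0.2 s.
3. the contact bar is fully home (within 1.5 mm) and the fingers press on the battery with at least 11 N, for 0.4 s (value of joint contact_bar above 0.0105 m and contact force between the fingers and battery above 11 N), for 0.4 s.
At the end, for the whole second after the job is handed in: The contact bar is within 1.5 mm of its hard stop; the battery lies flat on its side on the plate, its lid face against the bar (within 2.5 mm of home), square to it within 0.05 rad, within 30 mm of the dock's middle line, at rest and released (value of joint contact_bar above 0.0105 m and x of top in the frame of dock above 0.1075 m and angle between battery's own x axis and vertical above 3 rad and angle between the y axis of battery and the y axis of dock, either way round below 0.05 rad and y of top in the frame of dock between -0.03 and 0.03 m and linear speed of battery below 0.02 m/s); the robot touches nothing.
It fails at once if the fingers push on the battery with more than 20 N (contact force between the fingers and battery above 20 N).
It fails at once if the battery is picked up: any end of its foot edge or its lid's centre is raised higher than tipping needs (height (world z) of any of foot_left, foot_right above 0.04 m or height (world z) of top above 0.135 m).
It fails at once if jar, pot or offcut moved by more than 15 mm (distance of any of salt_jar, pot, offcut from where it was at the start of the episode above 0.015 m).
It also fails if it takes over 72 s, if anything falls off the work surface, if the arm or the gripper's body presses on something with over 40 N, if the wrist force passes 120 N, or if a joint passes its speed limit or range.

## Working session

There is one attempt and no reset: what is moved stays moved. The work goes in short steps, Python scripts to look and compute and a tool call to move; the robot and the scene stay as the last step left them, time stands still between calls to the robot, and variables do not carry over. Pictures are saved under pics/ and viewed, and the job is handed in when it is done.

Besides the shell and the picture viewer there is one more tool, called after "Request:" as a command line: name --pt "numbers of a row" for each row, then --argument value for the rest. servo_tool: Moves the arm, as the interface text tells. Its arguments: {"type":"object","properties":{"rows":{"type":"array"},"newtons":{"type":"number"}},"required":["rows"]}

```bash
ls; mkdir -p pics
cat > h.py <<'E'
import numpy as np, cv2
from station import ctrl, cams
def save(p,n): cv2.imwrite(f'pics/{n}.png', p['image'][:,:,::-1])
def T(p):
    R,_=cv2.Rodrigues(np.array(p['rvec'],float)); return R,np.array(p['tvec'],float).ravel()
def world(p,u,v,d=None):
    R,t=T(p)
    if d is None: d=p['depth'][int(round(v)),int(round(u))]
    c=np.array([(u-p['cx'])/p['fx']*d,(v-p['cy'])/p['fy']*d,d]); return R.T@(c-t)
def cloud(p):
    R,t=T(p); v,u=np.mgrid[0:400,0:640]; d=p['depth']
    c=np.stack([(u-p['cx'])/p['fx']*d,(v-p['cy'])/p['fy']*d,d],-1); return (c-t)@R
def proj(p,X):
    R,t=T(p); c=R@np.array(X)+t; return c[0]/c[2]*p['fx']+p['cx'],c[1]/c[2]*p['fy']+p['cy']
E
python3 - <<'E'
from h import *
for n in ('scene','side'):
    p=cams.camera(n); save(p,n+'0'); np.savez(f'/tmp/{n}0.npz',**p)
    for k in ('battery','dock','salt_jar','pot','offcut'):
        print(n,k,[(round(r['p'],2),(np.array(r['box'])*[640,400,640,400]).round()) for r in cams.spot_in(p,k)][:3])
    for k in ('foot_left','foot_right','top','bar_face','dock','battery'):
        print(n,k,[(round(r['p'],2),(np.array(r['at'])*[640,400]).round(1)) for r in cams.place_of(p,k)][:3])
print(ctrl.get_obs())
E
```

```text
pics
scene battery [(0.72, array([310., 240., 381., 303.])), (0.55, array([284., 134., 323., 168.]))]
scene dock [(0.97, array([309., 179., 401., 268.]))]
scene salt_jar [(0.68, array([243., 153., 262., 181.]))]
scene pot [(0.72, array([308., 242., 380., 300.]))]
scene offcut [(0.94, array([214., 200., 247., 230.])), (0.38, array([333., 202., 384., 221.]))]
scene foot_left [(0.89, array([327.2, 168. ]))]
scene foot_right []
scene top [(0.91, array([347.5, 260.7])), (0.87, array([303.9, 144.1]))]
scene bar_face [(0.64, array([361.2, 210.8]))]
scene dock [(0.88, array([347.6, 257.9]))]
scene battery [(0.75, array([306.8, 160. ])), (0.56, array([345.1, 280.1]))]
side battery [(0.71, array([227., 208., 255., 260.])), (0.68, array([373., 177., 409., 237.]))]
side dock [(0.95, array([284., 181., 369., 236.])), (0.69, array([360., 178., 376., 205.]))]
side salt_jar [(0.63, array([244., 249., 271., 286.]))]
side pot [(0.67, array([362., 180., 378., 203.]))]
side offcut []
side foot_left [(0.67, array([375.5, 234.4]))]
side foot_right [(0.92, array([254.2, 253.8]))]
side top [(0.93, array([23
[... 195 characters left out ...]
9.5, 223.6]))]
{'time_s': 1.2, 'qpos': array([-6.66011323e-02,  2.99917626e-01,  1.52098477e+00,  2.30064006e-05,
        1.32068455e+00, -6.66076277e-02]), 'joint_vel': array([ 1.59835387e-03,  8.12502102e-04,  4.25760069e-05, -1.37960600e-03,
       -1.16496446e-03,  2.07181128e-04]), 'tau': array([ 2.36409374e-03, -5.31663859e+01, -3.52916944e+01,  7.09515950e-02,
        2.12626113e-02,  3.45066712e-05]), 'ee_pos': array([5.50000904e-01, 2.42956480e-06, 2.05442356e-01]), 'eef_rot': array([ 3.14158548e+00, -2.18613099e-05,  1.57079713e+00]), 'force': array([-0.23168533,  0.58191451,  0.18972585]), 'moment': array([-0.04054065, -0.00702492,  0.04016771]), 'grip_width': 0.09387765443436669}
```

View pics/scene0.png

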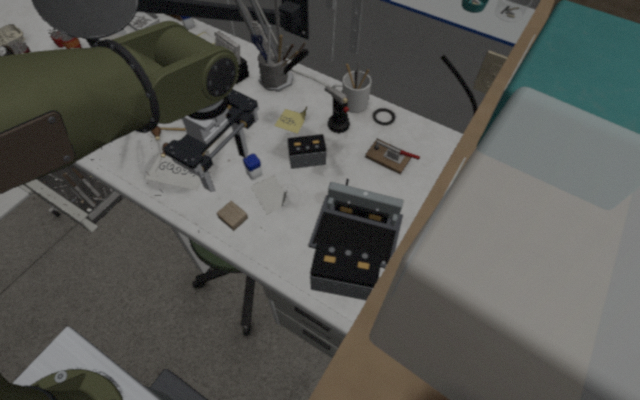

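View pics/side0.png

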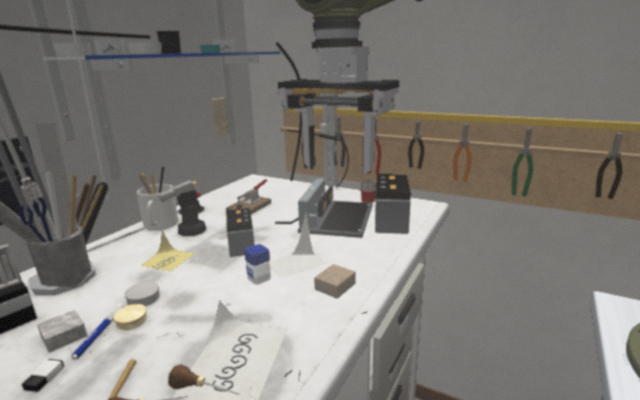

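Run:
```python
from h import *
for n in ('scene','side'):
    p=dict(np.load(f'/tmp/{n}0.npz')); R,t=T(p); print(n,'cam at',-R.T@t)
    C=cloud(p)
    for (u,v) in ([(347,258),(345,290),(304,144),(300,160),(361,211),(355,240),(252,168),(230,215),(340,190),(385,195)] if n=='scene' else [(239,214),(240,240),(390,180),(390,210),(328,199),(257,270),(340,225),(368,190)]):
        print(u,v,C[v,u].round(3))
    np.savez(f'/tmp/{n}0c.npz',C=C)
```

```text
scene cam at [ 0.23864369 -0.41367138  0.86061656]
347 258 [ 0.559 -0.283  0.1  ]
345 290 [ 0.517 -0.307  0.043]
304 144 [ 0.789 -0.023  0.068]
300 160 [ 0.762 -0.027  0.033]
361 211 [ 0.698 -0.243  0.058]
355 240 [ 0.647 -0.26   0.011]
252 168 [0.665 0.053 0.05 ]
230 215 [0.536 0.025 0.025]
340 190 [ 0.712 -0.177  0.075]
385 195 [ 0.756 -0.273  0.076]
side cam at [0.27071256 0.56353751 0.38876626]
239 214 [ 0.803 -0.036  0.068]
240 240 [0.766 0.011 0.036]
390 180 [ 0.561 -0.298  0.1  ]
390 210 [ 0.532 -0.221  0.057]
328 199 [ 0.699 -0.244  0.049]
257 270 [0.668 0.084 0.031]
340 225 [ 0.643 -0.195  0.01 ]
368 190 [ 0.65  -0.382  0.036]
```

```bash
cat >> h.py <<'E'
def rect(P):
    (c,s,a)=cv2.minAreaRect((P[:,:2]*1000).astype(np.float32))
    b=cv2.boxPoints((c,s,a)); return np.array(c).round(1),np.array(s).round(1),a,b.round(1)
E
python3 - <<'E'
from h import *
for n in ('scene','side'):
    C=np.load(f'/tmp/{n}0c.npz')['C']
    def sel(z0,z1,cx,cy,r):
        m=(C[...,2]>z0)&(C[...,2]<z1)&(np.hypot(C[...,0]-cx,C[...,1]-cy)<r)
        m=cv2.morphologyEx(m.astype(np.uint8),cv2.MORPH_OPEN,np.ones((2,2)))>0
        return C[m]
    for nm,a in dict(top=(.094,.108,.56,-.285,.1),housing=(.07,.082,.735,-.225,.11),plate=(.006,.0145,.645,-.26,.11)).items():
        P=sel(*a); 
        if len(P)>5: print(n,nm,len(P),P[:,2].mean().round(4),*rect(P))
E
python3 - <<'E'
import sys; sys.path.insert(0,'.')
from h import *
p=cv2.imread('pics/scene0.png'); cv2.imwrite('pics/crop0.png',cv2.resize(p[120:310,200:420],None,fx=3.6,fy=3.1,interpolation=cv2.INTER_CUBIC))
E
```

```text
scene top 2287 0.1048 [ 431.1 -307.1] [416.3 143.8] 10.036608695983887 [[ 213.7 -272.6]
 [ 238.7 -414.1]
 [ 648.6 -341.6]
 [ 623.6 -200. ]]
scene housing 688 0.0762 [ 510.8 -274.9] [584.7 177.3] 10.157076835632324 [[ 207.4 -239.2]
 [ 238.6 -413.7]
 [ 814.2 -310.6]
 [ 782.9 -136.1]]
scene plate 2728 0.0203 [ 478.7 -279.6] [513.1 198.4] 8.094714164733887 [[ 210.7 -217.5]
 [ 238.7 -413.9]
 [ 746.6 -341.7]
 [ 718.7 -145.2]]
side top 671 0.0982 [458.6  36.4] [  84.2 1116.1] 15.307209014892578 [[ 270.7  563.5]
 [ 565.4 -513. ]
 [ 646.6 -490.8]
 [ 351.9  585.8]]
side housing 272 0.0727 [ 758.5 -307.6] [ 29.  343.2] 18.222797393798828 [[ 691.1 -149.1]
 [ 798.4 -475.1]
 [ 825.9 -466.1]
 [ 718.6 -140.1]]
side plate 1525 0.0103 [461.1  97.6] [ 148.6 1000.9] 28.31471824645996 [[ 158.3  503. ]
 [ 633.  -378.2]
 [ 763.8 -307.7]
 [ 289.1  573.4]]
```

View pics/crop0.png

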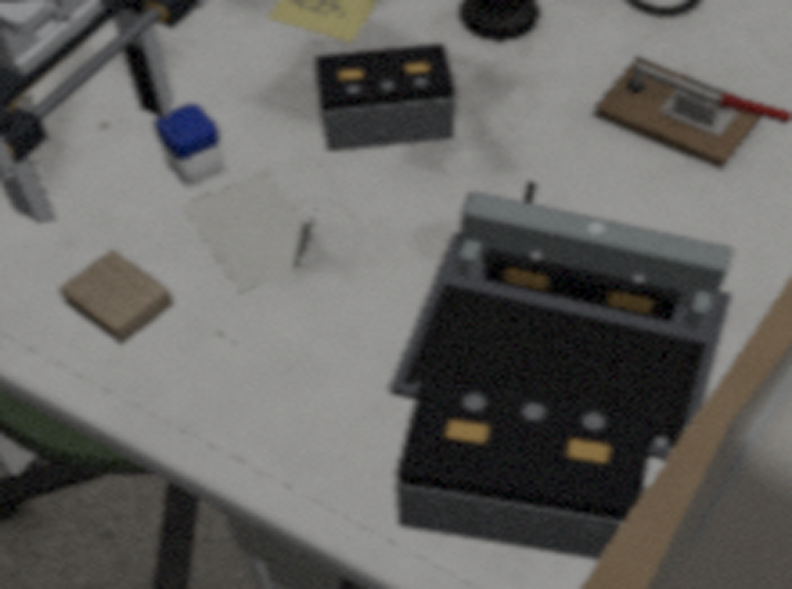

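Run:
```python
from h import *
for n in ('scene','side'):
    C=np.load(f'/tmp/{n}0c.npz')['C']
    def sel(z0,z1,cx,cy,r):
        m=(C[...,2]>z0)&(C[...,2]<z1)&(np.hypot(C[...,0]-cx,C[...,1]-cy)<r)
        k,l,s,_=cv2.connectedComponentsWithStats(m.astype(np.uint8),connectivity=4)
        m=l==1+np.argmax(s[1:,4])
        return C[m]
    for nm,a in dict(top=(.094,.108,.56,-.285,.1),housing=(.07,.082,.735,-.225,.12),plate=(.006,.0145,.645,-.26,.13)).items():
        P=sel(*a); 
        if len(P)>5: print(n,nm,len(P),P[:,2].mean().round(4),*rect(P))
C=np.load('/tmp/side0c.npz')['C']
for u,v in [(368,190),(400,150),(460,160),(500,190),(340,150),(540,190),(440,210)]: print(u,v,C[v,u].round(3))
C=np.load('/tmp/scene0c.npz')['C']
for u,v in [(400,290),(480,130),(500,200),(300,350),(365,315),(265,275),(250,268)]: print(u,v,C[v,u].round(3))
```

```text
scene top 2294 0.0996 [ 549.7 -285.2] [ 76.3 139. ] 21.112489700317383 [[ 489.  -234.1]
 [ 539.1 -363.8]
 [ 610.3 -336.3]
 [ 560.2 -206.6]]
scene housing 693 0.0753 [ 733.9 -231.7] [ 25.6 179.3] 15.708854675292969 [[ 697.3 -148.9]
 [ 745.9 -321.5]
 [ 770.5 -314.6]
 [ 722.  -142. ]]
scene plate 2856 0.0102 [ 667.1 -249.5] [137.4 200.4] 15.351898193359375 [[ 574.3 -171.1]
 [ 627.3 -364.3]
 [ 759.8 -328. ]
 [ 706.8 -134.7]]
side top 675 0.0993 [ 550.7 -284.5] [ 75.1 142.3] 21.235538482666016 [[ 489.9 -231.7]
 [ 541.4 -364.4]
 [ 611.4 -337.2]
 [ 559.9 -204.5]]
side housing 272 0.0747 [ 733.5 -228.8] [ 23.6 177.4] 14.867807388305664 [[ 699.4 -146.1]
 [ 744.9 -317.6]
 [ 767.7 -311.5]
 [ 722.2 -140.1]]
side plate 1586 0.0099 [ 663.7 -251.6] [127.8 206.1] 15.106435775756836 [[ 575.1 -168.8]
 [ 628.8 -367.7]
 [ 752.2 -334.4]
 [ 698.5 -135.5]]
368 190 [ 0.65  -0.382  0.036]
400 150 [ 0.603 -0.498  0.124]
460 160 [ 0.44  -0.497  0.113]
500 190 [ 0.335 -0.5    0.044]
340 150 [ 0.79  -0.5    0.107]
540 190 [ 0.246 -0.497  0.058]
440 210 [ 0.463 -0.412 -0.001]
400 290 [ 0.287 -0.413  0.745]
480 130 [ 0.441 -0.408  0.67 ]
500 200 [ 0.321 -0.425  0.761]
300 350 [ 0.485 -0.18  -0.736]
365 315 [ 0.298 -0.403  0.669]
265 275 [ 0.465 -0.129 -0.   ]
250 268 [ 0.46  -0.089 -0.002]
```

Request:
servo_tool --pt "-0.008 -0.035 0 0 0 -0.1 1" --pt "-0.016 -0.07 0 0 0 -0.2 1" --pt "-0.024 -0.105 0 0 0 -0.3 1" --pt "-0.032 -0.14 0 0 0 -0.4 1" --pt "-0.04 -0.175 0 0 0 -0.5 1" --pt "-0.048 -0.21 0 0 0 -0.6 1" --pt "-0.056 -0.245 0 0 0 -0.7 1" --pt "-0.065 -0.28 0 0 0 -0.8 1"

```text
time_s: 1.87
ee_pos: [0.4844, -0.2817, 0.2055]
eef_rot: [3.141, -0.0, 0.766]
force: [0.3, 0.1, 0.5]
grip_width: 0.094
```

Request:
servo_tool --pt "0 -0.008 0 0 0 -0.12 1" --pt "0 -0.017 0 0 0 -0.24 1" --pt "0.001 -0.0175 -0.01 0 0 -0.36 1" --pt "0.001 -0.0175 -0.03 0 0 -0.48 1" --pt "0.001 -0.0175 -0.05 0 0 -0.499 1" --pt "0.001 -0.0175 -0.07 0 0 -0.499 1" --pt "0.001 -0.0175 -0.08 0 0 -0.499 1" --pt "0.001 -0.0175 -0.08 0 0 -0.499 1"

```text
time_s: 2.53
ee_pos: [0.4846, -0.2986, 0.1235]
eef_rot: [-3.139, 0.002, 0.267]
force: [-0.4, 0.4, -0.2]
grip_width: 0.0937
```

Run:
```python
from h import *
p=cams.camera('side'); save(p,'s1'); np.savez('/tmp/s1.npz',**p)
o=ctrl.get_obs(); print(o['ee_pos'],o['eef_rot'],o['force'],o['time_s'],o['qpos'])
C=cloud(p); 
im=cv2.resize(p['image'][100:280,280:520,::-1],None,fx=3.3,fy=3.3); cv2.imwrite('pics/s1c.png',im)
```

```text
[ 0.48517003 -0.29904633  0.12521465] [-3.14076779e+00  7.51761282e-04  2.67076255e-01] [-0.36643803 -0.46861198  1.34976695] 2.5833 [-6.16607706e-01  4.20490619e-01  1.55197672e+00 -6.29347274e-05
  1.17023985e+00  6.87137248e-01]
```

View pics/s1c.png

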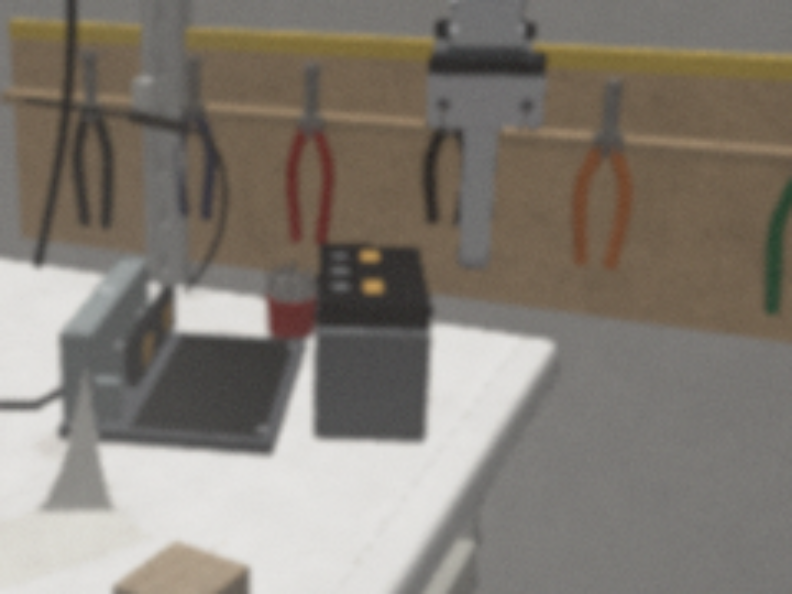

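The picture shows the finger (about 475,200) hanging clear behind the battery (320–430, 245–435), and the dock plate in front of it. I'm lowering to foot height.

Request:
servo_tool --pt "0 0 -0.02 0 0 0 1" --pt "0 0 -0.04 0 0 0 1" --pt "0 0 -0.06 0 0 0 1" --pt "0 0 -0.08 0 0 0 1" --pt "0 0 -0.095 0 0 0 1" --pt "0 0 -0.105 0 0 0 1" --pt "0 0 -0.11 0 0 0 1" --pt "0 0 -0.11 0 0 0 1"

```text
time_s: 3.25
ee_pos: [0.4853, -0.2991, 0.0153]
eef_rot: [-3.141, 0.001, 0.267]
force: [0.2, 0.1, -0.6]
grip_width: 0.0939
```

Request:
servo_tool --pt "0.0029 0.0008 0 0 0 0 1" --pt "0.0058 0.0016 0 0 0 0 1" --pt "0.0087 0.0024 0 0 0 0 1" --pt "0.0116 0.0032 0 0 0 0 1" --pt "0.0145 0.004 0 0 0 0 1" --pt "0.0174 0.0047 0 0 0 0 1" --pt "0.0203 0.0055 0 0 0 0 1" --pt "0.0232 0.0063 0 0 0 0 1"

```text
time_s: 3.92
ee_pos: [0.5087, -0.2926, 0.0152]
eef_rot: [-3.14, 0.001, 0.267]
force: [-1.3, 1.4, 0.2]
grip_width: 0.0942
```

```bash
cat >> h.py <<'E'
O=np.array([.601,-.2676]); YAW=np.radians(15.3); EX=np.array([np.cos(YAW),np.sin(YAW)]); EY=np.array([-EX[1],EX[0]])
def dk(P): d=np.asarray(P)[...,:2]-O; return np.stack([d@EX,d@EY],-1)
def look(z0=.094,z1=.108,cx=-40,cy=0,r=.12,names=('scene','side'),tag=None):
    for n in names:
        p=cams.camera(n); C=cloud(p)
        if tag: save(p,tag+n)
        c=O+EX*cx/1000+EY*cy/1000
        m=(C[...,2]>z0)&(C[...,2]<z1)&(np.hypot(C[...,0]-c[0],C[...,1]-c[1])<r)
        k,l,s,_=cv2.connectedComponentsWithStats(m.astype(np.uint8),connectivity=4)
        if k<2: print(n,'none'); continue
        P=C[l==1+np.argmax(s[1:,4])]; D=dk(P)*1000
        cc,ss,a=cv2.minAreaRect(D.astype(np.float32)); print(n,len(P),'z',P[:,2].mean().round(4),'c',np.round(cc,1),np.round(ss,1),round(a,2),'corners',cv2.boxPoints((cc,ss,a)).round(1).tolist())
    o=ctrl.get_obs(); print('tcp dock',dk(o['ee_pos'])*1000,'z',o['ee_pos'][2],'F dock',(o['force'][:2]@EX).round(2),(o['force'][:2]@EY).round(2),o['force'][2].round(2),'t',o['time_s'])
E
python3 -c "
from h import *
look(tag='s2')"
```

```text
scene 58 z 0.099 c [-81.8 -38.2] [13.5 27.9] 38.95 corners [[-95.9000015258789, -31.600000381469727], [-78.30000305175781, -53.29999923706055], [-67.80000305175781, -44.79999923706055], [-85.30000305175781, -23.100000381469727]]
side 528 z 0.0992 c [-56.1  -3.4] [ 92.8 139.3] 0.72 corners [[-103.4000015258789, 65.69999694824219], [-101.69999694824219, -73.5999984741211], [-8.899999618530273, -72.5], [-10.600000381469727, 66.80000305175781]]
tcp dock [-9.53733864e+01  6.79369627e-02] z 0.015223383737343707 F dock -0.25 -0.33 0.54 t 4.0167
```

Request:
servo_tool --pt "0.0012 0.0003 0 0 0 0 1" --pt "0.0024 0.0006 0 0 0 0 1" --pt "0.0036 0.001 0 0 0 0 1" --pt "0.0048 0.0013 0 0 0 0 1" --pt "0.006 0.0016 0 0 0 0 1" --pt "0.0067 0.0018 0 0 0 0 1" --pt "0.0075 0.002 0 0 0 0 1" --pt "0.0082 0.0022 0 0 0 0 1"

```text
time_s: 4.68
ee_pos: [0.5172, -0.2905, 0.0152]
eef_rot: [-3.141, 0.001, 0.267]
force: [-3.7, -0.7, -0.7]
grip_width: 0.0941
```

```bash
python3 -c "
from h import *
look(tag='s3')"
```

```text
scene 80 z 0.099 c [-69.3 -33.9] [18.4 26.8] 3.65 corners [[-79.4000015258789, -21.100000381469727], [-77.69999694824219, -47.900001525878906], [-59.29999923706055, -46.70000076293945], [-61.0, -20.0]]
side 517 z 0.0992 c [-49.5  -2.4] [141.3  94.2] 89.9 corners [[-96.69999694824219, -72.9000015258789], [-2.5, -73.0999984741211], [-2.200000047683716, 68.19999694824219], [-96.5, 68.4000015258789]]
tcp dock [-8.67348842e+01  2.96130670e-02] z 0.01515032472133724 F dock -1.68 -0.44 -0.59 t 4.7833
```

Request:
servo_tool --pt "0.0003 0.0001 0 0 0 0 1" --pt "0.0006 0.0002 0 0 0 0 1" --pt "0.0009 0.0003 0 0 0 0 1" --pt "0.0012 0.0003 0 0 0 0 1" --pt "0.0014 0.0004 0 0 0 0 1" --pt "0.0016 0.0004 0 0 0 0 1" --pt "0.0018 0.0005 0 0 0 0 1" --pt "0.002 0.0005 0 0 0 0 1"

```text
time_s: 5.45
ee_pos: [0.5193, -0.29, 0.0152]
eef_rot: [-3.141, 0.0, 0.267]
force: [-3.9, -0.7, 0.7]
grip_width: 0.094
```

Request:
servo_tool --pt "0.0003 0.0001 0 0 0 0 1" --pt "0.0004 0.0001 0 0 0 0 1" --pt "0.0006 0.0002 0 0 0 0 1" --pt "0.0007 0.0002 0 0 0 0 1" --pt "0.0008 0.0002 0 0 0 0 1" --pt "0.0009 0.0002 0 0 0 0 1" --pt "0.001 0.0003 0 0 0 0 1" --pt "0.001 0.0003 0 0 0 0 1"

```text
time_s: 6.12
ee_pos: [0.5199, -0.2897, 0.0153]
eef_rot: [-3.141, 0.001, 0.267]
force: [-8.6, -0.8, 3.0]
grip_width: 0.094
```

```bash
python3 -c "
from h import *
look(names=('side',),tag='s4')"
```

```text
side 509 z 0.0991 c [-45.7  -2.1] [ 92.9 137.2] 0.49 corners [[-92.80000305175781, 66.0999984741211], [-91.5999984741211, -71.0], [1.2999999523162842, -70.19999694824219], [0.20000000298023224, 66.9000015258789]]
tcp dock [-8.40560302e+01  4.43755906e-02] z 0.015264358778143253 F dock -8.66 2.45 1.94 t 6.1667
```

Request:
servo_tool --pt "-0.003 -0.0008 0 0 0 0 1" --pt "-0.006 -0.0016 0 0 0 0 1" --pt "-0.0075 -0.002 0.01 0 0 0 1" --pt "-0.0077 -0.002 0.025 0 0 0 1" --pt "-0.0077 -0.002 0.045 0 0 0 1" --pt "-0.0077 -0.002 0.06 0 0 0 1" --pt "-0.0077 -0.002 0.07 0 0 0 1" --pt "-0.0077 -0.002 0.07 0 0 0 1"

```text
time_s: 6.83
ee_pos: [0.5132, -0.2923, 0.088]
eef_rot: [3.14, -0.002, 0.267]
force: [-0.1, 0.3, 0.1]
grip_width: 0.0936
```

```bash
python3 -c "
from h import *
look(tag='s5')
im=cv2.imread('pics/s5side.png'); cv2.imwrite('pics/s5c.png',cv2.resize(im[100:280,280:520],None,fx=3.3,fy=3.3))"
```

```text
scene 132 z 0.1004 c [-38.8 -33. ] [29.4 24.9] 88.77 corners [[-51.599998474121094, -47.400001525878906], [-26.700000762939453, -47.900001525878906], [-26.100000381469727, -18.600000381469727], [-51.0, -18.0]]
side 661 z 0.0992 c [-37.2  -3.9] [ 74.9 142.7] 0.14 corners [[-74.9000015258789, 67.4000015258789], [-74.5, -75.4000015258789], [0.4000000059604645, -75.19999694824219], [0.0, 67.5999984741211]]
tcp dock [-92.02311436   0.20953995] z 0.0851720810153982 F dock -0.13 0.31 -0.5 t 6.9333
```

View pics/s5c.png

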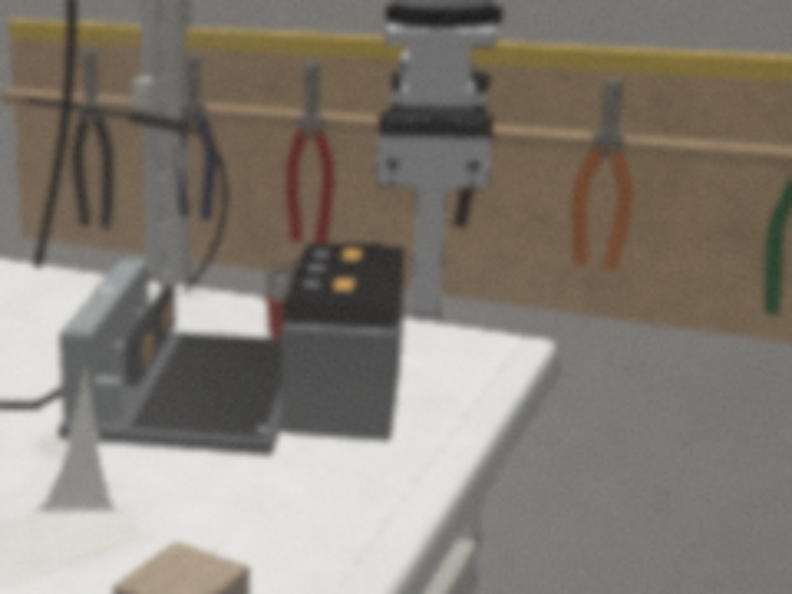

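Request:
servo_tool --pt "0.0023 0.0006 0 0 0 0 1" --pt "0.0043 0.0012 0 0 0 0 1" --pt "0.006 0.0016 0 0 0 0 1" --pt "0.007 0.0019 0 0 0 0 1" --pt "0.008 0.0022 0.0005 0 0 0 1" --pt "0.009 0.0025 0.0015 0 0 0 1" --pt "0.01 0.0027 0.0025 0 0 0 1" --pt "0.011 0.003 0.0033 0 0 0 1"

```text
time_s: 7.6
ee_pos: [0.5231, -0.2886, 0.0885]
eef_rot: [-3.14, 0.001, 0.267]
force: [-2.4, 0.5, -1.2]
grip_width: 0.0941
```

```bash
python3 -c "
from h import *
look(z0=.094,z1=.125,names=('side',),tag='s6')
im=cv2.imread('pics/s6side.png'); cv2.imwrite('pics/s6c.png',cv2.resize(im[100:280,280:520],None,fx=3.3,fy=3.3))"
```

```text
side 778 z 0.1019 c [-43.9  -4.8] [144.1  94.1] 89.65 corners [[-91.4000015258789, -76.5999984741211], [2.700000047683716, -77.19999694824219], [3.5999999046325684, 66.9000015258789], [-90.5, 67.5]]
tcp dock [-80.49509251   0.26643482] z 0.08866348487849916 F dock -1.98 1.87 0.34 t 7.65
```

View pics/s6c.png

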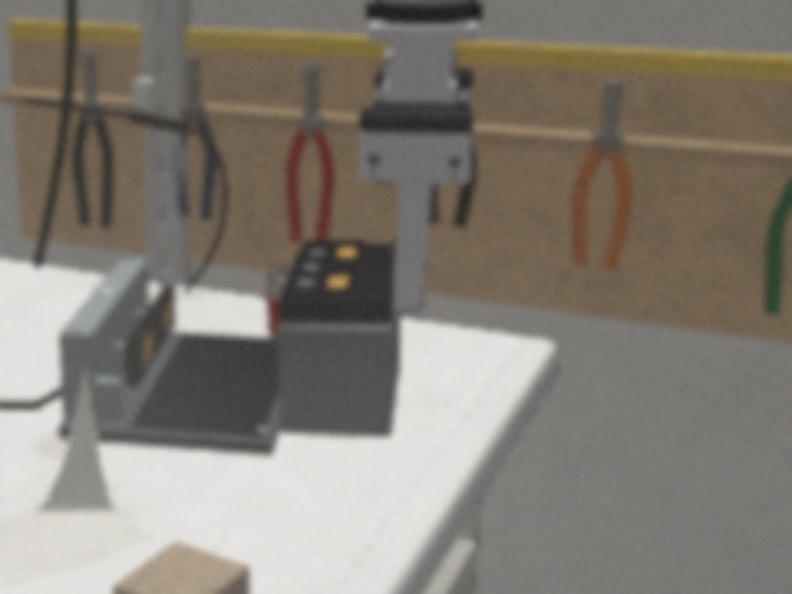

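The battery is starting to tip (its lid is leaning towards the dock) at about 2.4 N. I'm following the arc upward.

Request:
servo_tool --pt "0.0019 0.0005 0.0018 0 0 0 1" --pt "0.0038 0.0011 0.0035 0 0 0 1" --pt "0.0058 0.0016 0.0052 0 0 0 1" --pt "0.0077 0.0021 0.0068 0 0 0 1" --pt "0.0096 0.0026 0.0083 0 0 0 1" --pt "0.0115 0.0032 0.0098 0 0 0 1" --pt "0.0135 0.0037 0.0112 0 0 0 1" --pt "0.0154 0.0042 0.0125 0 0 0 1"

```text
time_s: 8.32
ee_pos: [0.5389, -0.2844, 0.1014]
eef_rot: [-3.141, 0.001, 0.267]
force: [-1.5, -1.3, -0.9]
grip_width: 0.0939
```

Request:
servo_tool --pt "0.0022 0.0006 0.0014 0 0 0 1" --pt "0.0043 0.0012 0.0027 0 0 0 1" --pt "0.0065 0.0018 0.004 0 0 0 1" --pt "0.0087 0.0024 0.0051 0 0 0 1" --pt "0.0108 0.003 0.0061 0 0 0 1" --pt "0.013 0.0036 0.0071 0 0 0 1" --pt "0.0152 0.0042 0.008 0 0 0 1" --pt "0.0174 0.0048 0.0088 0 0 0 1"

```text
time_s: 8.98
ee_pos: [0.5566, -0.2795, 0.1103]
eef_rot: [-3.141, 0.001, 0.267]
force: [-0.3, -0.7, 0.0]
grip_width: 0.0941
```

```bash
python3 -c "
from h import *
look(z0=.094,z1=.135,names=('side',),tag='s7')
im=cv2.imread('pics/s7side.png'); cv2.imwrite('pics/s7c.png',cv2.resize(im[100:280,280:520],None,fx=3.3,fy=3.3))"
```

```text
side 719 z 0.1086 c [-12.1  -3.4] [ 84.9 142.1] 0.9 corners [[-55.70000076293945, 67.0], [-53.5, -75.19999694824219], [31.399999618530273, -73.80000305175781], [29.200000762939453, 68.30000305175781]]
tcp dock [-45.59351506   0.26489912] z 0.1104456744835453 F dock -1.01 -1.45 0.34 t 9.0333
```

View pics/s7c.png

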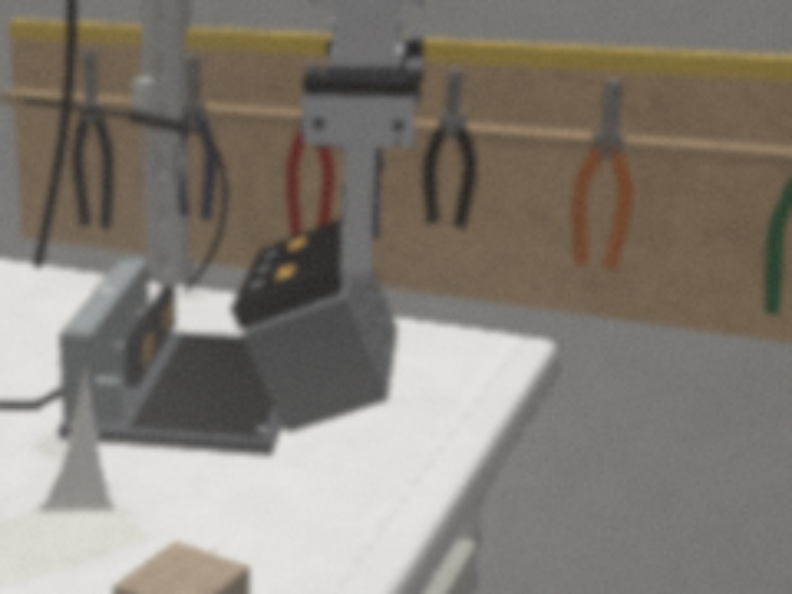

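Request:
servo_tool --pt "0.0022 0.0006 0.0009 0 0 0 1" --pt "0.0043 0.0012 0.0017 0 0 0 1" --pt "0.0065 0.0018 0.0024 0 0 0 1" --pt "0.0087 0.0024 0.003 0 0 0 1" --pt "0.0108 0.003 0.0035 0 0 0 1" --pt "0.013 0.0036 0.004 0 0 0 1" --pt "0.0152 0.0042 0.0045 0 0 0 1" --pt "0.0174 0.0048 0.005 0 0 0 1"

```text
time_s: 9.7
ee_pos: [0.5746, -0.2745, 0.1155]
eef_rot: [-3.141, 0.001, 0.267]
force: [0.8, -1.1, 0.3]
grip_width: 0.0939
```

```bash
python3 -c "
from h import *
look(z0=.075,z1=.135,names=('side',),tag='s8')
im=cv2.imread('pics/s8side.png'); cv2.imwrite('pics/s8c.png',cv2.resize(im[100:280,280:520],None,fx=3.3,fy=3.3))"
```

```text
side 1107 z 0.0977 c [ 1.5 -2.5] [ 95.1 141.5] 0.07 corners [[-46.099998474121094, 68.19999694824219], [-45.900001525878906, -73.4000015258789], [49.099998474121094, -73.30000305175781], [48.900001525878906, 68.30000305175781]]
tcp dock [-26.9878766    0.30777358] z 0.11559303447656478 F dock -0.31 -1.35 0.49 t 9.75
```

View pics/s8c.png

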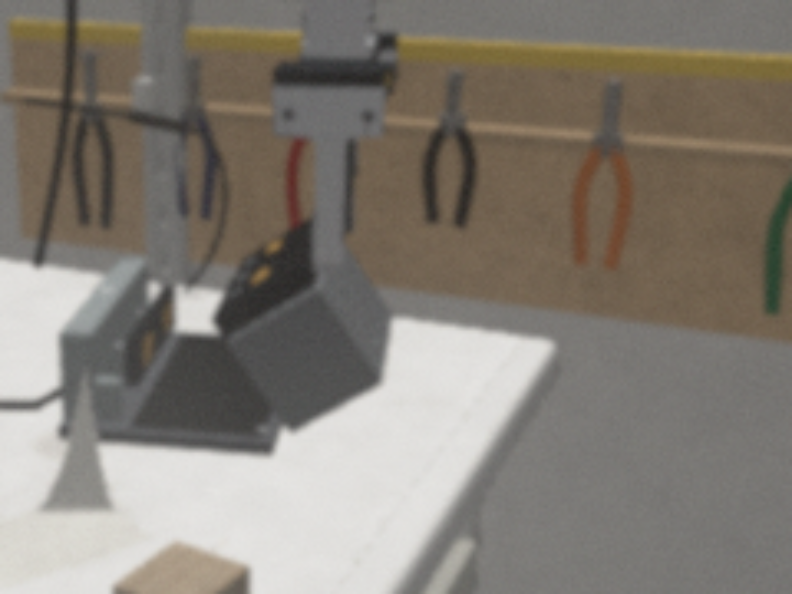

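Request:
servo_tool --pt "0.002 0.0005 0.0003 0 0 0 1" --pt "0.004 0.0011 0.0006 0 0 0 1" --pt "0.006 0.0016 0.0009 0 0 0 1" --pt "0.008 0.0022 0.0012 0 0 0 1" --pt "0.01 0.0027 0.0014 0 0 0 1" --pt "0.012 0.0033 0.0016 0 0 0 1" --pt "0.014 0.0038 0.0018 0 0 0 1" --pt "0.016 0.0044 0.002 0 0 0 1"

```text
time_s: 10.42
ee_pos: [0.5911, -0.2699, 0.1176]
eef_rot: [-3.141, 0.0, 0.267]
force: [-0.4, -0.2, -0.2]
grip_width: 0.0943
```

```bash
python3 -c "
from h import *
look(z0=.075,z1=.135,names=('side',),tag='s9')
im=cv2.imread('pics/s9side.png'); cv2.imwrite('pics/s9c.png',cv2.resize(im[100:280,280:520],None,fx=3.3,fy=3.3))"
```

```text
side 1073 z 0.0957 c [ 6.6 -2.5] [140.8 100.3] 89.03 corners [[-44.70000076293945, -72.0999984741211], [55.5, -73.80000305175781], [57.900001525878906, 67.0], [-42.29999923706055, 68.69999694824219]]
tcp dock [-9.87153461  0.40134971] z 0.11765794807583592 F dock 0.51 0.67 1.0 t 10.4667
```

View pics/s9c.png

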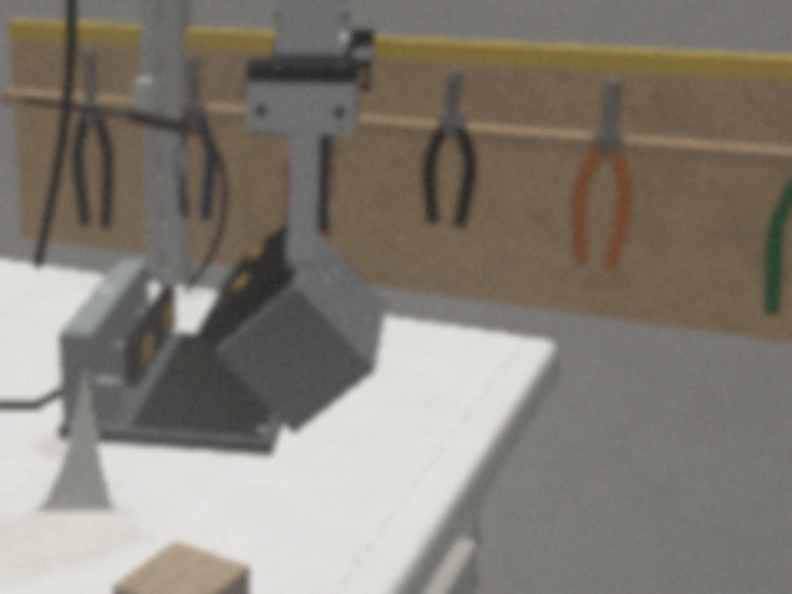

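Request:
servo_tool --pt "0.002 0.0005 0 0 0 0 1" --pt "0.004 0.0011 0 0 0 0 1" --pt "0.006 0.0016 -0.0003 0 0 0 1" --pt "0.008 0.0022 -0.0006 0 0 0 1" --pt "0.01 0.0027 -0.0009 0 0 0 1" --pt "0.012 0.0033 -0.0012 0 0 0 1" --pt "0.014 0.0038 -0.0016 0 0 0 1" --pt "0.016 0.0044 -0.002 0 0 0 1"

```text
time_s: 11.13
ee_pos: [0.6076, -0.2654, 0.1156]
eef_rot: [-3.141, 0.0, 0.268]
force: [0.3, 1.5, 0.3]
grip_width: 0.0939
```

```bash
python3 -c "
from h import *
look(z0=.075,z1=.135,names=('side',),tag='s10')
im=cv2.imread('pics/s10side.png'); cv2.imwrite('pics/s10c.png',cv2.resize(im[100:280,280:520],None,fx=3.3,fy=3.3))"
```

```text
side 923 z 0.0876 c [29.2 -2.5] [ 98.6 141.4] 0.44 corners [[-20.600000381469727, 67.80000305175781], [-19.600000381469727, -73.5999984741211], [79.0999984741211, -72.80000305175781], [78.0, 68.5]]
tcp dock [7.15222485 0.50121234] z 0.11545095998156577 F dock 0.54 0.52 -0.12 t 11.1833
```

View pics/s10c.png

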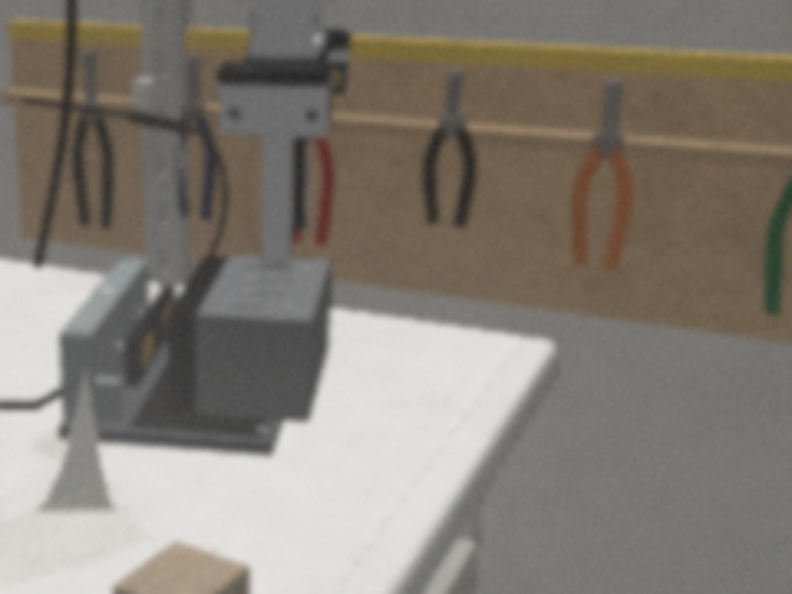

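The battery lies flat on the plate: dock x from -20 to 79 mm, top at 86–88 mm, lid towards the bar. I'm moving the fingers up and back behind it.

Request:
servo_tool --pt "-0.006 -0.0016 0.012 0 0 0 1" --pt "-0.016 -0.0044 0.015 0 0 0 1" --pt "-0.03 -0.0082 0.015 0 0 0 1" --pt "-0.042 -0.0115 0.01 0 0 0 1" --pt "-0.05 -0.0137 0 0 0 0 1" --pt "-0.05 -0.0137 -0.02 0 0 0 1" --pt "-0.05 -0.0137 -0.045 0 0 0 1" --pt "-0.05 -0.0137 -0.07 0 0 0 1"

```text
time_s: 11.85
ee_pos: [0.5577, -0.2795, 0.0462]
eef_rot: [3.14, -0.001, 0.267]
force: [-0.1, 0.0, 0.0]
grip_width: 0.0944
```

```bash
python3 -c "
from h import *
look(z0=.075,z1=.1,cx=30,names=('scene','side'),tag='s11')
im=cv2.imread('pics/s11side.png'); cv2.imwrite('pics/s11c.png',cv2.resize(im[100:280,280:520],None,fx=3.3,fy=3.3))"
```

```text
scene 122 z 0.0859 c [ -1.1 -32.8] [28.4 24.8] 88.31 corners [[-13.899999618530273, -46.70000076293945], [10.800000190734863, -47.400001525878906], [11.600000381469727, -19.0], [-13.100000381469727, -18.200000762939453]]
side 974 z 0.0844 c [29.8 -3.3] [141.4  98.9] 89.9 corners [[-19.799999237060547, -73.9000015258789], [79.19999694824219, -74.0], [79.4000015258789, 67.30000305175781], [-19.5, 67.5]]
tcp dock [-46.35645809   1.68496713] z 0.042719784584105774 F dock 0.51 0.23 -0.62 t 11.95
```

View pics/s11c.png

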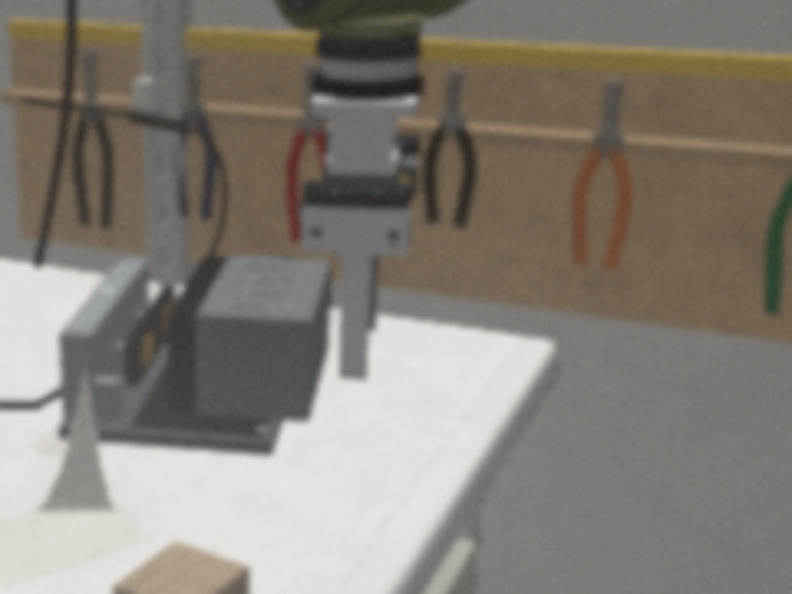

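Request:
servo_tool --pt "0.001 0 -0.006 0 0 0 1" --pt "0.003 0.0004 -0.012 0 0 0 1" --pt "0.006 0.0012 -0.016 0 0 0 1" --pt "0.009 0.002 -0.0165 0 0 0 1" --pt "0.012 0.0028 -0.0165 0 0 0 1" --pt "0.0145 0.0035 -0.0165 0 0 0 1" --pt "0.017 0.0042 -0.0165 0 0 0 1" --pt "0.019 0.0047 -0.0165 0 0 0 1"

```text
time_s: 12.62
ee_pos: [0.5749, -0.2737, 0.0267]
eef_rot: [-3.138, 0.005, 0.268]
force: [-5.8, -0.8, 5.4]
grip_width: 0.0937
```

Request:
servo_tool --pt "0.001 0.0003 0 0 0 0 1" --pt "0.002 0.0005 0 0 0 0 1" --pt "0.003 0.0008 0 0 0 0 1" --pt "0.004 0.0011 0 0 0 0 1" --pt "0.005 0.0014 0 0 0 0 1" --pt "0.006 0.0016 0 0 0 0 1" --pt "0.007 0.0019 0 0 0 0 1" --pt "0.008 0.0022 0 0 0 0 1"

```text
time_s: 13.28
ee_pos: [0.583, -0.2715, 0.0267]
eef_rot: [-3.138, 0.005, 0.267]
force: [-2.9, -1.2, 1.0]
grip_width: 0.0939
```

```bash
python3 -c "
from h import *
look(z0=.075,z1=.1,cx=30,names=('side',),tag='s12')"
```

```text
side 934 z 0.0846 c [30.6 -2.3] [140.3 118. ] 89.74 corners [[-28.799999237060547, -72.19999694824219], [89.30000305175781, -72.69999694824219], [89.9000015258789, 67.5999984741211], [-28.100000381469727, 68.0999984741211]]
tcp dock [-18.18000349   0.97941613] z 0.026765611550274467 F dock -2.3 -0.22 0.2 t 13.3333
```

Request:
servo_tool --pt "0.001 0.0003 0 0 0 0 1" --pt "0.002 0.0005 0 0 0 0 1" --pt "0.003 0.0008 0 0 0 0 1" --pt "0.004 0.0011 0 0 0 0 1" --pt "0.005 0.0014 0 0 0 0 1" --pt "0.006 0.0016 0 0 0 0 1" --pt "0.007 0.0019 0 0 0 0 1" --pt "0.008 0.0022 0 0 0 0 1"

```text
time_s: 14.0
ee_pos: [0.5913, -0.2692, 0.0267]
eef_rot: [-3.138, 0.004, 0.268]
force: [-4.4, -1.9, 1.1]
grip_width: 0.0941
```

Request:
servo_tool --pt "0.0008 0.0002 0 0 0 0 1" --pt "0.0016 0.0004 0 0 0 0 1" --pt "0.0024 0.0007 0 0 0 0 1" --pt "0.0032 0.0009 0 0 0 0 1" --pt "0.004 0.0011 0 0 0 0 1" --pt "0.0048 0.0013 0 0 0 0 1" --pt "0.0055 0.0015 0 0 0 0 1" --pt "0.006 0.0016 0 0 0 0 1"

```text
time_s: 14.67
ee_pos: [0.597, -0.2676, 0.0268]
eef_rot: [-3.137, 0.005, 0.267]
force: [-8.1, -0.3, 4.5]
grip_width: 0.0941
```

```bash
python3 -c "
from h import *
look(z0=.078,z1=.1,cx=30,r=.105,names=('side',),tag='s13')
im=cv2.imread('pics/s13side.png'); cv2.imwrite('pics/s13c.png',cv2.resize(im[100:280,280:520],None,fx=3.3,fy=3.3))"
```

```text
side 850 z 0.0853 c [45.4 -3.4] [117.9 141.8] 0.01 corners [[-13.5, 67.5], [-13.5, -74.30000305175781], [104.30000305175781, -74.30000305175781], [104.30000305175781, 67.5999984741211]]
tcp dock [-3.81790905  1.03680758] z 0.026754313581773746 F dock -8.07 1.46 4.35 t 14.7167
```

View pics/s13c.png

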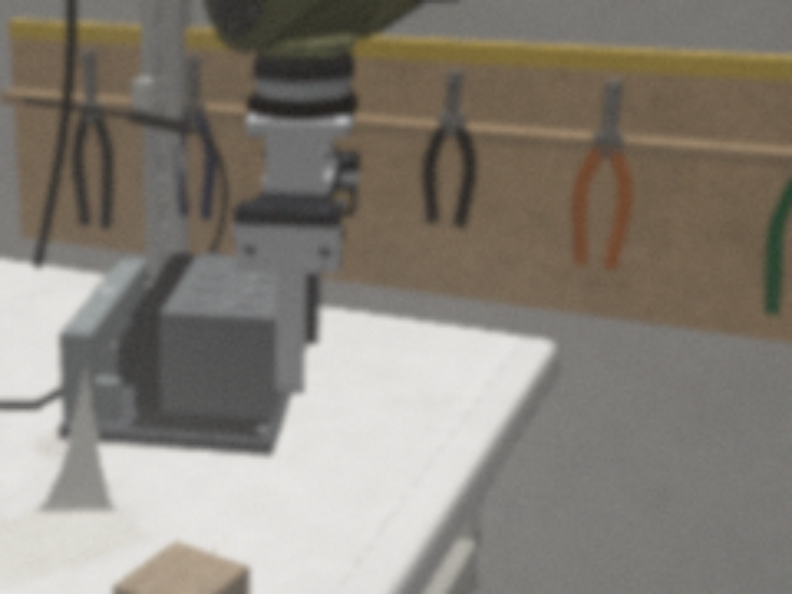

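Request:
servo_tool --pt "0.0005 0.0001 0 0 0 0 1" --pt "0.001 0.0003 0 0 0 0 1" --pt "0.0015 0.0004 0 0 0 0 1" --pt "0.002 0.0005 0 0 0 0 1" --pt "0.0025 0.0007 0 0 0 0 1" --pt "0.003 0.0008 0 0 0 0 1" --pt "0.0035 0.001 0 0 0 0 1" --pt "0.004 0.0011 0 0 0 0 1"

```text
time_s: 15.38
ee_pos: [0.6007, -0.2666, 0.0268]
eef_rot: [-3.137, 0.006, 0.267]
force: [-8.5, -0.3, 4.6]
grip_width: 0.0941
```

```bash
python3 -c "
from h import *
look(z0=.078,z1=.1,cx=30,r=.105,names=('side',))"
```

```text
side 852 z 0.0853 c [51.4 -3.2] [117.1 142. ] 1.75 corners [[-9.300000190734863, 66.0], [-5.0, -75.9000015258789], [112.0999984741211, -72.4000015258789], [107.69999694824219, 69.5999984741211]]
tcp dock [0.09095715 1.07349802] z 0.02675726970073 F dock -7.23 1.38 3.05 t 15.4333
```

Request:
servo_tool --pt "0.0004 0.0001 0 0 0 0 1" --pt "0.0006 0.0002 0 0 0 0 1" --pt "0.0008 0.0002 0 0 0 0 1" --pt "0.001 0.0003 0 0 0 0 1" --pt "0.0011 0.0003 0 0 0 0 1" --pt "0.0012 0.0003 0 0 0 0 1" --pt "0.0013 0.0004 0 0 0 0 1" --pt "0.0014 0.0004 0 0 0 0 1"

```text
time_s: 16.1
ee_pos: [0.6014, -0.2663, 0.0268]
eef_rot: [-3.136, 0.008, 0.267]
force: [-14.3, 0.8, 5.9]
grip_width: 0.094
```

Request:
servo_tool --pt "0.0007 0.0002 0 0 0 0 1" --pt "0.0007 0.0002 0 0 0 0 1" --pt "0.0007 0.0002 0 0 0 0 1" --pt "0.0007 0.0002 0 0 0 0 1" --pt "0.0007 0.0002 0 0 0 0 1" --pt "0.0007 0.0002 0 0 0 0 1" --pt "0.0007 0.0002 0 0 0 0 1" --pt "0.0007 0.0002 0 0 0 0 1"

```text
time_s: 16.77
ee_pos: [0.6013, -0.2663, 0.0269]
eef_rot: [-3.136, 0.009, 0.266]
force: [-12.2, -0.4, 5.6]
grip_width: 0.0941
```

```bash
python3 -c "
from h import *
look(z0=.078,z1=.1,cx=30,r=.105,names=('side','scene'),tag='s14')
im=cv2.imread('pics/s14scene.png'); cv2.imwrite('pics/s14c.png',cv2.resize(im[160:320,290:420],None,fx=3.7,fy=3.7))"
```

```text
side 856 z 0.0853 c [50.1 -3.8] [143.2 118.2] 89.69 corners [[-9.399999618530273, -75.0999984741211], [108.80000305175781, -75.69999694824219], [109.5999984741211, 67.4000015258789], [-8.600000381469727, 68.0999984741211]]
scene 128 z 0.0849 c [12.2  1.6] [94.2  7.2] 89.07 corners [[7.800000190734863, -45.5], [15.0, -45.599998474121094], [16.5, 48.599998474121094], [9.399999618530273, 48.70000076293945]]
tcp dock [0.62445835 1.19609565] z 0.026892940423669572 F dock -11.66 3.29 5.41 t 16.8667
```

View pics/s14c.png

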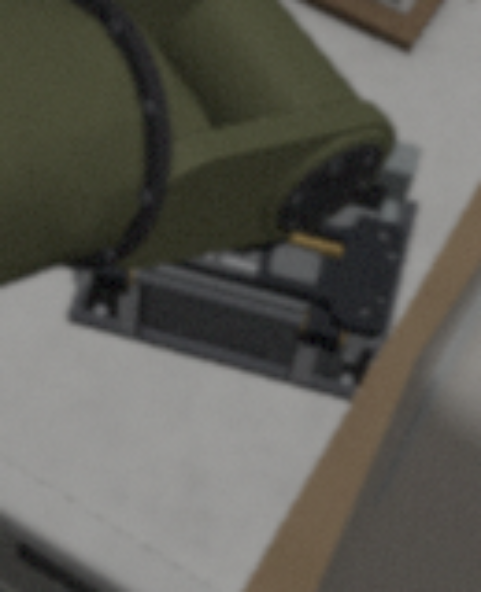

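Request:
servo_tool --pt "0.0007 0.0002 0 0 0 0 1" --pt "0.0007 0.0002 0 0 0 0 1" --pt "0.0008 0.0002 0 0 0 0 1" --pt "0.0008 0.0002 0 0 0 0 1" --pt "0.0009 0.0002 0 0 0 0 1" --pt "0.0009 0.0002 0 0 0 0 1" --pt "0.0009 0.0002 0 0 0 0 1" --pt "0.0009 0.0002 0 0 0 0 1"

```text
time_s: 17.53
ee_pos: [0.6012, -0.2662, 0.0269]
eef_rot: [-3.135, 0.012, 0.266]
force: [-15.7, 0.9, 5.9]
grip_width: 0.0941
```

Request:
servo_tool --pt "0.0008 0.0002 0 0 0 0 1" --pt "0.0008 0.0002 0 0 0 0 1" --pt "0.0008 0.0002 0 0 0 0 1" --pt "0.0008 0.0002 0 0 0 0 1" --pt "0.0008 0.0002 0 0 0 0 1" --pt "0.0008 0.0002 0 0 0 0 1" --pt "0.0008 0.0002 0 0 0 0 1" --pt "0.0008 0.0002 0 0 0 0 1"

```text
time_s: 18.2
ee_pos: [0.6012, -0.2662, 0.027]
eef_rot: [-3.134, 0.014, 0.265]
force: [-13.1, -0.5, 5.3]
grip_width: 0.0944
```

```bash
python3 -c "
from h import *
look(z0=.078,z1=.1,cx=30,r=.105,names=('side',),tag='s15')
p=cams.camera('side'); C=cloud(p);D=dk(C)*1000
# housing front/bar gap profile: points z>.06 by dock x, at left side
im=cv2.imread('pics/s15side.png'); cv2.imwrite('pics/s15c.png',cv2.resize(im[160:250,270:390],None,fx=6.5,fy=6.5))"
```

```text
side 855 z 0.0853 c [50.3 -2.5] [117.8 143.4] 0.08 corners [[-8.699999809265137, 69.0999984741211], [-8.5, -74.30000305175781], [109.30000305175781, -74.0999984741211], [109.0999984741211, 69.30000305175781]]
tcp dock [0.520602   1.31976852] z 0.026942514579532686 F dock -13.44 3.42 5.47 t 18.25
```

View pics/s15c.png

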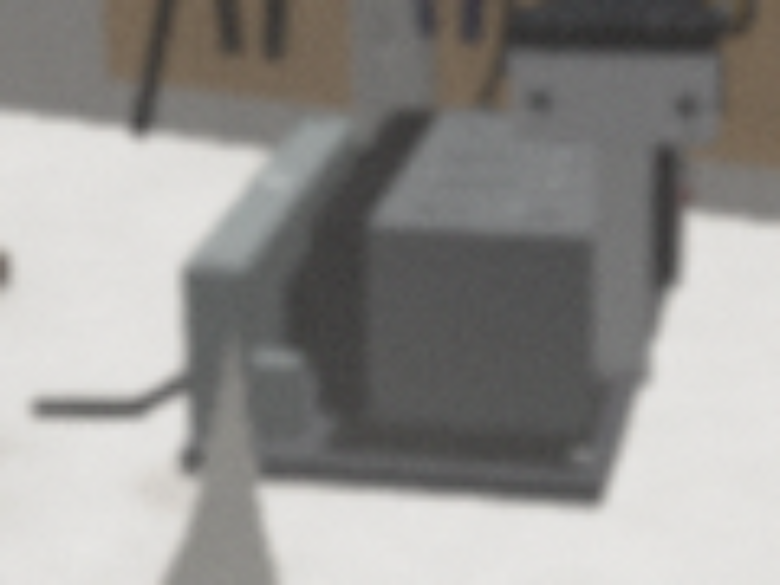

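Request:
servo_tool --pt "0.0008 0.0002 0 0 0 0 1" --pt "0.0009 0.0002 0 0 0 0 1" --pt "0.0009 0.0002 0 0 0 0 1" --pt "0.0009 0.0002 0 0 0 0 1" --pt "0.0009 0.0002 0 0 0 0 1" --pt "0.0009 0.0002 0 0 0 0 1" --pt "0.0009 0.0002 0 0 0 0 1" --pt "0.0009 0.0002 0 0 0 0 1"

```text
time_s: 18.97
ee_pos: [0.6011, -0.2662, 0.0269]
eef_rot: [-3.133, 0.016, 0.265]
force: [-13.8, 0.4, 6.7]
grip_width: 0.0941
```

Run:
```python
from h import *
p=cams.camera('side'); C=cloud(p);D=dk(C)*1000;Z=C[...,2]*1000
o=ctrl.get_obs(); print(o['force'],dk(o['ee_pos'])*1000,o['time_s'])
for y0 in (-50,-25,0,25,50):
    m=abs(D[...,1]-y0)<10
    a=m&(abs(Z-85.3)<3)&(D[...,0]>60)&(D[...,0]<118); h=m&(abs(Z-75)<3)&(D[...,0]>120)&(D[...,0]<160)
    print(y0,'lid edge',np.percentile(D[a][:,0],[95,99,100]).round(1),'housing',np.percentile(D[h][:,0],[0,1,5,95,99,100]).round(1))
```

```text
[-13.40458676  -0.70453078   6.75831878] [0.47017191 1.38698454] 19.0167
-50 lid edge [106.7 108.4 108.9] housing [127.6 127.7 128.  146.7 147.5 147.7]
-25 lid edge [106.2 108.  108.7] housing [126.2 126.5 127.4 148.6 149.7 150. ]
0 lid edge [105.  107.1 107.7] housing [126.7 126.8 127.1 147.1 148.1 148.4]
25 lid edge [106.3 108.  108.6] housing [127.1 127.2 127.5 146.7 148.9 149.6]
50 lid edge [105.  107.2 108.5] housing [126.5 126.6 127.2 148.3 148.9 149. ]
```

Request:
servo_tool --pt "-0.001 -0.0003 0 0 0 0 1" --pt "-0.004 -0.001 0 0 0 0 1" --pt "-0.01 -0.0027 0 0 0 0 1" --pt "-0.018 -0.0048 0 0 0 0 1" --pt "-0.026 -0.007 0 0 0 0 1" --pt "-0.032 -0.0086 0.015 0 0 0 1" --pt "-0.034 -0.009 0.045 0 0 0 1" --pt "-0.034 -0.009 0.08 0 0 0 1"

```text
time_s: 19.68
ee_pos: [0.5651, -0.2751, 0.1062]
eef_rot: [-3.131, 0.018, 0.264]
force: [0.7, -0.8, 0.3]
grip_width: 0.0941
```

Request:
servo_tool --pt "0 0.01 0.03 0 0 0 1" --pt "0 0.04 0.06 0 0 0 1" --pt "0 0.08 0.08 0 0 0 1" --pt "0 0.12 0.09 0 0 0 1" --pt "0 0.16 0.09 0 0 0 1" --pt "0 0.2 0.09 0 0 0 1" --pt "0 0.24 0.09 0 0 0 1" --pt "0 0.26 0.09 0 0 0 1"

```text
time_s: 20.35
ee_pos: [0.5643, -0.0117, 0.1965]
eef_rot: [-3.13, 0.018, 0.266]
force: [0.8, -0.2, -0.0]
grip_width: 0.094
```

Run:
```python
from h import *
look(z0=.08,z1=.1,cx=50,r=.105,tag='s16')
for n in ('scene','side'):
    p=cams.camera(n); C=cloud(p);D=dk(C)*1000;Z=C[...,2]*1000
    L=[];H=[]
    for y0 in range(-60,61,10):
        m=abs(D[...,1]-y0)<5
        a=m&(Z>81)&(Z<92)&(D[...,0]>60)&(D[...,0]<118); h=m&(abs(Z-75)<4)&(D[...,0]>120)&(D[...,0]<160)
        if a.any() and h.any(): L.append(D[a][:,0].max()); H.append(D[h][:,0].min())
    print(n,'lid',np.round(L,1),'hous',np.round(H,1))
im=cv2.imread('pics/s16scene.png'); cv2.imwrite('pics/s16c.png',cv2.resize(im[140:310,200:420],None,fx=3.5,fy=3.5,interpolation=cv2.INTER_CUBIC))
```

```text
scene 2464 z 0.0857 c [59.  -4.8] [139.8 100.8] 89.76 corners [[8.300000190734863, -74.5], [109.0999984741211, -74.9000015258789], [109.69999694824219, 64.9000015258789], [8.899999618530273, 65.30000305175781]]
side 842 z 0.0852 c [59.4 -3.9] [141.9  98.9] 89.78 corners [[9.600000381469727, -74.5999984741211], [108.5999984741211, -75.0], [109.0999984741211, 66.9000015258789], [10.199999809265137, 67.19999694824219]]
tcp dock [ 32.19668129 255.68332451] z 0.19641721064358844 F dock 1.08 -0.47 0.44 t 20.45
scene lid [106.8 107.4 109.  107.8 109.2 108.  107.5 107.5 108.5 109.  107.2 109.4
 108. ] hous [125.4 124.3 125.6 125.5 125.1 124.9 125.6 125.4 127.3 124.4 124.4 125.8
 123.9]
side lid [ 95.9  95.4 107.1 107.9 108.4 106.5 108.5 108.9 106.5 108.4 106.5 107.
 109.6] hous [126.2 127.1 127.4 126.4 126.9 126.7 127.  127.1 126.3 127.6 127.4 127.9
 128.7]
```

View pics/s16c.png

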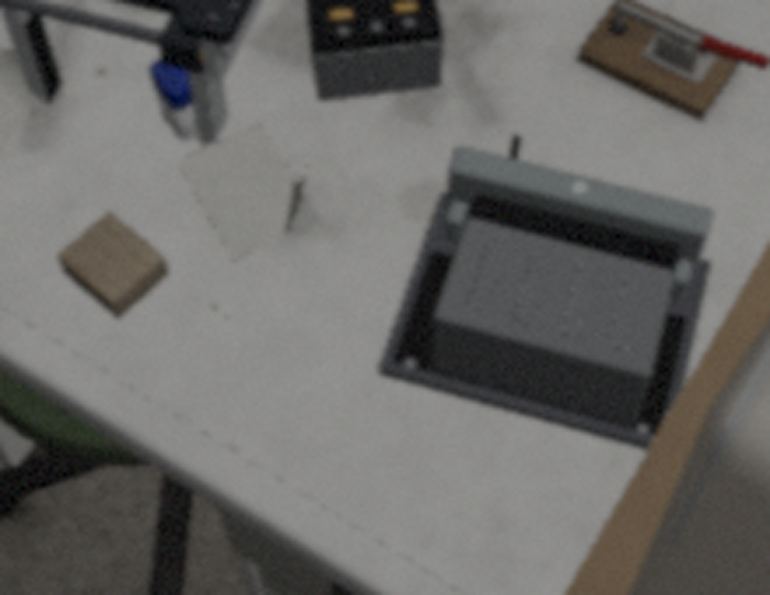

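Run:
```python
from station import hand_in
print(hand_in())
```

```text
the job is handed in; nothing more can be done
None
```

The battery is on charge: it lies on its side on the plate, lid against the contact bar, and I've handed the job in at about 20.5 s of the 72 s allowed. I never picked it up.

- **Slide:** I pushed it upright with two open fingers until its foot stood square against the plate edge. The side view put its front edge at dock x ≈ 0, within about 1 mm.
- **Tip:** I pushed high and let the fingers rise with the near face. It took about 2.4 N, and the battery came down flat with the lid towards the bar.
- **Push home:** It slid along the plate and moved the bar at about 8 N. Then it stopped, and pressing harder did not move it.
- **Press:** I held it there for about 2.8 s with 12 to 16 N forwards. The wrist also read about 6 N of vertical force, so the largest total I saw was about 17 N, under the 20 N limit. I only get a force reading at the end of each move and at each camera check, so a brief higher peak in between would not show.

**Last checks, after release:**
- The centre of the battery is at dock x ≈ 59.0 to 59.4 mm, against 60 mm when fully home, so the lid is at about 109 to 109.5 mm.
- It is square within about 0.005 rad and about 4 to 5 mm off the dock's middle line.
- The fingers are well clear of everything. The jar and offcut look untouched. The pot was hidden in that last picture, but I never moved near it.

**Uncertainty:** the cameras put the lid 0.5 to 1 mm short of the 110 mm home position, which is within their roughly 2 mm calibration. I took the bar as fully home because it stopped hard under about 15 N, not from a direct measurement of the bar.

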